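Clear the chest lid and hold it half open

TASK

Clear the two tins, red and yellow, off the lid of the wooden tool chest by stacking them, in either order, squarely one above the other on the blue tin where it stands on the bench, so that the three make one straight column. Only then raise the chest lid by its handle to 45 degrees and hold it there for me to fit a lid stay: it falls shut if let go, so finish still holding it, steady at that angle, with the column standing and the other things on the bench left alone.

Things in the scene. Friction and masses are not known exactly. Their poses are not given: they have to be found in the camera images.
- chest: Plywood tool chest fixed to the bench, 170 mm deep (its x), 280 mm wide (its y), 100 mm high with its lid shut, turned up to 0.25 rad. Origin: centre of its underside; its front, with the lid handle and a brass hasp, faces -x of its frame, its hinges are along the +x rim. It stands on either side of the middle of the bench.
- chest_lid (a joint): Angle of the chest lid in rad: 0 shut (lid level), 0.785 is 45 degrees, 1.7 is its stop. The lid is a 12 mm thick wooden board, 0.35 to 0.65 kg, covering the whole chest; it turns upward about the chest's y axis on the rear hinge, which is nearly free of friction, and falls shut when let go.
- lid_hinge (a point): Middle of the hinge axis: on the rear rim of the chest, at the lid's underside, 85 mm behind the chest's centre and 88 mm above the bench. The axis is parallel to the chest's y. Frame turns with the lid.
- lid_handle (a point): Middle of the lid handle's round steel bar, 12 mm thick, 120 mm long between its legs, parallel to the hinge. In the lid's frame: 190 mm ahead of the hinge axis (-x), 48 mm above it; lid shut: 36 mm above the lid's top, 20 mm ahead of the chest's front, 136 mm above the bench. Frame turns with the lid; the bar can turn between fingers.
- blue_tin: Blue tin, loose, stands on the bench by itself beside the chest: the foot of the column. Closed metal box 90 mm long (its x), 60 mm wide (its y), 40 mm high, 0.17 to 0.33 kg, flat lid that does not come off, blank white label on top. Origin: centre of its underside; z up. Turned half round it looks and counts the same. 
- red_tin: Red tin, loose, at first lying on the chest's shut lid, underside 100 mm above the bench. Closed metal box 90 mm long (its x), 60 mm wide (its y), 40 mm high, 0.17 to 0.33 kg, flat lid that does not come off, blank white label on top. Origin: centre of its underside; z up. Turned half round it looks and counts the same. 
- yellow_tin: Yellow tin, loose, at first lying on the chest's shut lid, underside 100 mm above the bench. Closed metal box 90 mm long (its x), 60 mm wide (its y), 40 mm high, 0.17 to 0.33 kg, flat lid that does not come off, blank white label on top. Origin: centre of its underside; z up. Turned half round it looks and counts the same. 
- cutters: Bystander: lies on the bench near the front edge. Leave it where it is. Pliers-like cutters with blue grips, 175 x 37 x 14 mm. Origin: centre of the underside.
- pencil: Bystander: lies on the bench near the front edge. Leave it where it is. Red flat carpenter's pencil, 173 x 14 x 8 mm. Origin: centre of the underside.
- tape_measure: Bystander: lies on the bench near the front edge. Leave it where it is. Yellow and black tape measure, 75 x 40 x 68 mm, standing on edge. Origin: centre of the underside.

How it is judged:
By the outcome, as a careful person would: the job done as asked, in the order asked, and still so for the second after the job is handed in, while the arm keeps its last pose, push and grip.
It also fails if it takes over 70 s, if anything falls off the work surface, if the arm or the gripper's body presses on something with over 40 N, if the wrist force passes 120 N, or if a joint passes its speed limit or range.

ROBOT

A 6-joint arm with a two-finger parallel gripper is mounted at the origin on a cart in front of the work surface, level with it; the furniture and walls round the work are solid. World frame = base frame: x ahead of the robot, y to its left, z up, the work surface at z = 0. Lengths are in m, angles in rad, forces in N, time in s.
With the tool pointing down it reaches from about 0.35 to 0.975 m from the base axis. Payload 7.1 kg.
Tool frame: the origin (TCP) lies midway between the tips of the shut fingers; the grasp point (between the pads) lies 19 mm behind it; z points along the fingers, y is the line along which they close (so a half turn about z gives the same grasp; the last joint's range is limited). The gripper opens to 88 mm and grips with 3 to 60 N. Pads are 20 mm wide; open, the fingers measure 115 mm over their backs; the gripper's body (75 mm by 178 mm) begins 61 mm behind the grasp point.
Start: joints at [-1.211, 0.423, 1.63, -0, 1.089, -0.019], TCP at [0.231, -0.581, 0.223] pointing down, gripper open.
Joint ranges: [-3, 3], [-0.9, 2.11], [0.09, 2.58], [-1.31, 4.45], [0.11, 2.69], [-2.54, 2.54]. Speed limits (rad/s): [2.39, 2.39, 3.01, 3.14, 3.14, 3.14].

INTERFACE

Orientations are given as a unit quaternion [x, y, z, w].
In Python, from plant import get_obs, get_image, camera_model, finish_job gives the robot as it stands.
- The arm moves only by the tool play_rows, never from a script. Its argument "targets" is a list that holds one entry, the list of rows, each a list of 4 numbers: the shift along the world's x, y, z in cm, then the turn about the world's z in rad. A call has 1 to 8 rows; each row is the pose to reach, as a shift and turn from the pose commanded when the call began; what a row does not reach only later rows make up. A row lasts 1/12 s, in which the tool goes at most 41.7 mm and 7.16 degrees, less where a joint would pass 70% of its speed; a pose out of reach is approached as far as the arm can. A call with a gripper value outside its range is refused whole. "claw" is the opening, from 0 (shut) to 1 (fully open), set as the call begins (left out, the last holds). The fingers move at their own pace and stop on an object; "grip_force" is the grip in N (left out, the last holds). Time passes only in rows, so rows that repeat a pose let the fingers close. It gives the time, the measured TCP pose, the force, the opening and the grip force at its end, in the units of the state.
- get_obs(): the state, without advancing time (a new reading comes with each control period).
- get_image(name): name is "side" or "top" or "wrist"; returns the picture (400x640x3 uint8, red, green, blue); there is no depth.
- camera_model(name): a dict with "fovy" (degrees; the focal length in pixels is half the picture's height over the tangent of half this angle, whatever the lens; pixels are square), "cx", "cy" (the principal point, pixels), "D" ([k1, k2, p1, p2, k3] as OpenCV has them; the pictures are not rectified), "T" (4x4, takes a point from camera to world coordinates). Camera axes: x right, y down, z forward; pixel columns grow to the right and rows downward; lengths in m; the calibration is good to about 2 mm. A picture is of the moment at which its call begins: read the wrist's pose just before it. camera_model takes no time and is no camera call; for the wrist camera it gives the pose at the moment of the call.
- finish_job(): hands the job in; it is judged then, once.
The state is a dict: "t": time; "joint_pos": joint angles; "joint_vel": joint speeds; "joint_efforts": joint torques, N m; "position": TCP position; "tool_rot": TCP orientation; "force": force on the tool from outside, world axes, zero at the start; "moment": the same for the moment, N m; "finger_gap": opening from 0.0 (shut) to 1.0 (fully open); "finger_force": force on a finger pad.
Only numpy, scipy, OpenCV 4.12 (cv2) and the standard library are available. Lean on these libraries where they do the work, as an engineer would, in place of code of your own. Each camera call takes 0.05 s, during which the arm holds its last target. There are 200 camera calls.

## Working session

There is one attempt and no reset: what is moved stays moved. The work goes in short steps, Python scripts to look and compute and a tool call to move; the robot and the scene stay as the last step left them, time stands still between calls to the robot, and variables do not carry over. Pictures are saved under pics/ and viewed, at most 10 in all, crops included, and the job is handed in when it is done.

Besides the shell and the picture viewer there is one more tool, called after "Request:" by a JSON object that holds its "fn" and its "kwargs", one argument or row to a line. play_rows: Moves the arm, as the interface text tells. Its arguments: {"type":"object","properties":{"targets":{"type":"array"},"claw":{"type":"number"},"grip_force":{"type":"number"}},"required":["targets"]}

```bash
mkdir -p pics; ls; python3 - <<'E'
from plant import *
import cv2,numpy as np
o=get_obs();print({k:np.round(v,3) for k,v in o.items()})
for n in("top","side"):
    cv2.imwrite(f"pics/{n}0.png",get_image(n)[:,:,::-1])
    m=camera_model(n);print(n,m["fovy"],m["cx"],m["cy"],m["D"]);print(np.round(m["T"],3))
E
```

```text
pics
{'t': np.float64(0.0), 'joint_pos': array([-1.211,  0.424,  1.631, -0.   ,  1.089, -0.019]), 'joint_vel': array([-0.001,  0.   ,  0.001,  0.   ,  0.   , -0.001]), 'joint_efforts': array([ 0.0000e+00, -5.4463e+01, -2.7366e+01,  6.4000e-02,  2.3000e-02,
       -0.0000e+00]), 'position': array([ 0.231, -0.58 ,  0.222]), 'tool_rot': array([ 0.982,  0.188, -0.   , -0.001]), 'force': array([ 1.016, -1.081, -0.154]), 'moment': array([-0.014, -0.038,  0.039]), 'finger_force': np.float64(0.0), 'finger_gap': np.float64(1.0)}
top 45.458508012085275 319.4637138802513 199.05480292982543 [-0.06504554  0.          0.          0.          0.        ]
[[ 0.024 -0.991  0.133  0.35 ]
 [-1.    -0.026 -0.007 -0.059]
 [ 0.01  -0.133 -0.991  1.221]
 [ 0.     0.     0.     1.   ]]
side 55.03071736838609 324.53830298769105 192.6135064743906 [-0.05066818  0.          0.          0.          0.        ]
[[-0.999 -0.025  0.031  0.477]
 [-0.04   0.519 -0.854  0.754]
 [ 0.005 -0.855 -0.519  0.576]
 [ 0.     0.     0.     1.   ]]
```

View pics/top0.png

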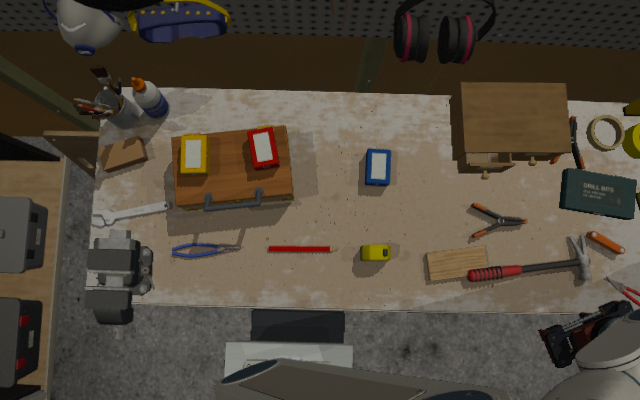

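View pics/side0.png

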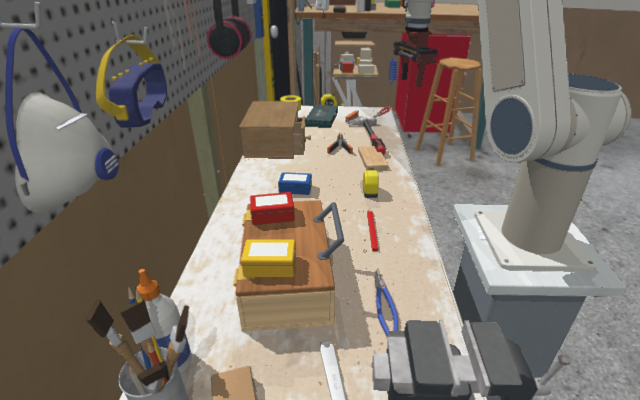

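The top view shows the yellow tin at (193,154), red at (263,148), blue at (377,167) and the handle bar around (233,200). The side view agrees. Next I measure the labels and the handle.

```bash
cat > h.py <<'E'
from plant import *
import cv2,numpy as np
def KD(m,h=400):
    f=h/2/np.tan(np.radians(m["fovy"]/2)); return np.array([[f,0,m["cx"]],[0,f,m["cy"]],[0,0,1]]),np.array(m["D"])
def cast(m,px,z):
    K,D=KD(m); T=np.array(m["T"])
    n=cv2.undistortPoints(np.array(px,float).reshape(-1,1,2),K,D)[:,0]
    d=np.c_[n,np.ones(len(n))]@T[:3,:3].T; o=T[:3,3]
    return o+d*((z-o[2])/d[:,2])[:,None]
def proj(m,P):
    K,D=KD(m);Ti=np.linalg.inv(m["T"])
    return cv2.projectPoints(np.array(P,float).reshape(-1,3),cv2.Rodrigues(Ti[:3,:3])[0],Ti[:3,3],K,D)[0][:,0]
HUE={"red":[(0,8),(172,180)],"yellow":[(22,33)],"blue":[(100,118)]}
def cmask(im,c):
    h=cv2.cvtColor(im,cv2.COLOR_RGB2HSV); M=0
    for a,b in HUE[c]: M=M|cv2.inRange(h,(a,150,60),(b,255,255))
    return M
def label(im,m,c,z,roi):
    """white label in the tin of colour c within roi(x0,y0,x1,y1): centre, long-axis angle, sizes on plane z"""
    x0,y0,x1,y1=roi; M=np.zeros(im.shape[:2],np.uint8); M[y0:y1,x0:x1]=cmask(im,c)[y0:y1,x0:x1]
    cs=cv2.findContours(M,cv2.RETR_EXTERNAL,cv2.CHAIN_APPROX_NONE)[0]
    k=cv2.convexHull(max(cs,key=cv2.contourArea)); H=np.zeros_like(M); cv2.fillConvexPoly(H,k,255)
    hsv=cv2.cvtColor(im,cv2.COLOR_RGB2HSV)
    W=cv2.inRange(hsv,(0,0,140),(180,70,255))&cv2.erode(H,np.ones((3,3)))
    k=max(cv2.findContours(W,cv2.RETR_EXTERNAL,cv2.CHAIN_APPROX_NONE)[0],key=cv2.contourArea)
    P=cast(m,k[:,0],z)[:,:2]
    (c0,s,a)=cv2.minAreaRect((P*1000).astype(np.float32))
    b=cv2.boxPoints((c0,s,a)); e=[b[1]-b[0],b[2]-b[1]]; e=max(e,key=np.linalg.norm)
    a=np.arctan2(e[1],e[0]); a=(a+np.pi/2)%np.pi-np.pi/2
    mid=cv2.moments(k); px=[mid["m10"]/mid["m00"],mid["m01"]/mid["m00"]]
    return np.round(c0,1),np.round(a,3),np.round(sorted(s),1),np.round(cast(m,[px],z)[0]*1000,1),np.round(px,1)
E
python3 - <<'E'
from h import *
im=get_image("top");m=camera_model("top")
for c,z,r in(("yellow",.14,(170,125,215,180)),("red",.14,(240,120,285,175)),("blue",.04,(360,140,400,195))): print(c,*label(im,m,c,z,r))
g=cv2.cvtColor(im,cv2.COLOR_RGB2HSV)
M=np.zeros((400,640),np.uint8);M[180:220,195:275]=cv2.inRange(g,(0,0,0),(180,90,110))[180:220,195:275]
k=max(cv2.findContours(M,cv2.RETR_EXTERNAL,cv2.CHAIN_APPROX_NONE)[0],key=cv2.contourArea)
print(cv2.minAreaRect(k),cv2.boundingRect(k))
cv2.imwrite("pics/crop1.png",np.hstack([cv2.resize(im[115:220,160:300,::-1],None,fx=3.5,fy=3.5,interpolation=2),cv2.resize(cv2.cvtColor(M,8)[115:220,190:280],None,fx=3.5,fy=3.5)]))
E
```

```text
yellow [594.2 229.4] 0.061 [32.8 65.3] [594.6 230.1 140. ] [192.7 153.2]
red [614.4  68.8] 0.219 [34.7 65.2] [614.6  68.8 140. ] [262.4 146.4]
blue [ 596.8 -214.5] 0.005 [33.  61.9] [ 597.8 -214.2   40. ] [378.4 165.5]
((234.5, 203.5), (31.0, 79.0), 90.0) (195, 188, 80, 32)
```

View pics/crop1.png

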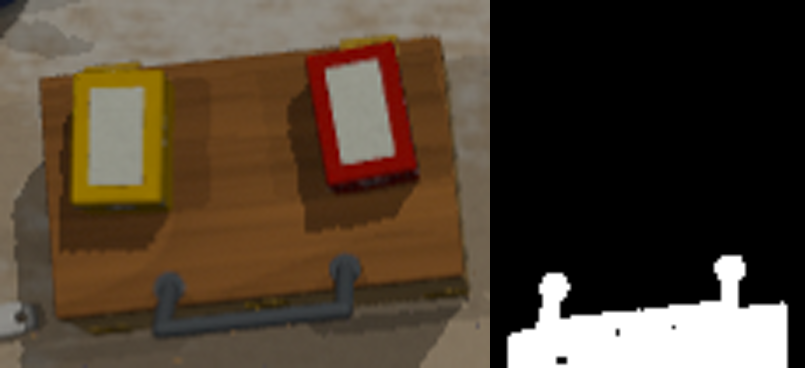

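The crop gives lid corners at about (172,138), (286,126), (176,206) and (293,198), and bar ends at about (206,209) and (260,204). The tin measurements look plausible, so I start moving and work out the chest pose on the way.

Request:
{"fn": "play_rows", "kwargs": {
  "targets": [
    [[6,20,6,-0.2],[10,37,6,-0.37],[10,37,6,-0.37],[20,37,6,-0.37],[30,37,6,-0.37],[30,37,6,-0.37],[30,37,6,-0.37],[30,37,6,-0.37]]
  ]
}}

```text
t: 0.82
position: [0.4117, -0.3162, 0.2673]
tool_rot: [1.0, 0.004, 0.0, 0.0]
force: [0.6, -0.2, -0.8]
finger_gap: 1.0
finger_force: 0.0
```

Request:
{"fn": "play_rows", "kwargs": {
  "targets": [
    [[0,0,0,0],[0,0,0,0],[0,0,0,0]]
  ]
}}

```text
t: 1.07
position: [0.4104, -0.3177, 0.2667]
tool_rot: [1.0, 0.005, -0.0, -0.0]
force: [-0.2, -0.4, -0.7]
finger_gap: 0.996
finger_force: 0.0
```

```bash
python3 - <<'E'
from h import *
m=camera_model("top")
L=cast(m,[(172,137.9),(285.7,125.9),(176.3,205.6),(292.9,198.4)],.1);print("lid",np.round(L*1000))
B=cast(m,[(205.7,208.7),(260,203.6)],.136);print("bar",np.round(B*1000),np.linalg.norm(B[0]-B[1]))
print("mid",B.mean(0),"chest centre",L.mean(0))
for a,b in((0,1),(2,3)):
  d=L[a]-L[b];print(np.linalg.norm(d),np.arctan2(-d[0],d[1]))
d=B[0]-B[1];print(np.arctan2(-d[0],d[1]))
o=get_obs();print(o["position"],o["tool_rot"],o["force"])
w=camera_model("wrist");im=get_image("wrist");print(np.round(w["T"],3),w["fovy"]);cv2.imwrite("pics/w1.png",im[:,:,::-1])
E
```

```text
lid [[640. 294. 100.]
 [677.  19. 100.]
 [476. 272. 100.]
 [500.  -4. 100.]]
bar [[466. 193. 136.]
 [481.  69. 136.]] 0.12497283203188647
mid [0.47392597 0.13117222 0.136     ] chest centre [0.57334976 0.14521479 0.1       ]
0.2769299384201902 0.13209354444306104
0.27725185328688956 0.08800090971752374
0.1202725678865886
[ 0.41040212 -0.31772212  0.26669915] [ 9.99987731e-01  4.93805660e-03 -3.86541737e-04 -6.69818127e-05] [-0.17484299 -0.38593016 -0.73183993]
[[ 0.009 -0.958 -0.286  0.488]
 [-1.    -0.009 -0.003 -0.316]
 [ 0.     0.286 -0.958  0.429]
 [ 0.     0.     0.     1.   ]] 65.899693569757
```

View pics/w1.png

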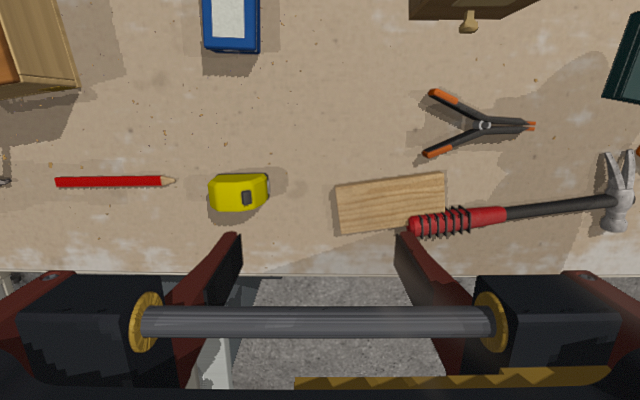

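The wrist view shows the blue tin at the top, around (231,20), with the fingers at the bottom of the frame. I move over blue for a close measurement, then over red.

Request:
{"fn": "play_rows", "kwargs": {
  "targets": [
    [[15,10.3,0,0],[15,10.3,0,0],[15,10.3,0,0],[15,10.3,0,0],[15,10.3,0,0],[15,10.3,0,0],[15,10.3,0,0]]
  ]
}}

```text
t: 1.7
position: [0.5598, -0.2158, 0.2663]
tool_rot: [1.0, 0.004, -0.001, -0.0]
force: [-1.3, -0.2, 0.4]
finger_gap: 1.001
finger_force: 0.0
```

```bash
cat > look.py <<'E'
from h import *
import sys
c,z=sys.argv[1],float(sys.argv[2])
o=get_obs();m=camera_model("wrist");im=get_image("wrist")
print("tcp",np.round(o["position"]*1000,1),"yaw",round(2*np.arctan2(o["tool_rot"][1],o["tool_rot"][0]),3),"vel",np.abs(o["joint_vel"]).max().round(3))
print(c,*label(im,m,c,z,(0,0,640,400)))
E
python3 look.py blue .04
```

```text
tcp [ 559.8 -215.8  266.3] yaw 0.009 vel 0.024
blue [ 611.5 -214.3] -0.036 [36.9 39. ] [ 616.  -216.4   40. ] [319.3 124.7]
```

Request:
{"fn": "play_rows", "kwargs": {
  "targets": [
    [[0,28.5,3,0.22],[0,28.5,3,0.22],[0,28.5,3,0.22],[0,28.5,3,0.22],[0,28.5,3,0.22],[0,28.5,3,0.22],[0,28.5,3,0.22],[0,28.5,3,0.22]]
  ]
}}

```text
t: 2.42
position: [0.5601, 0.0732, 0.298]
tool_rot: [0.993, 0.115, 0.001, -0.001]
force: [-0.5, -0.0, -0.4]
finger_gap: 1.0
finger_force: 0.0
```

Request:
{"fn": "play_rows", "kwargs": {
  "targets": [
    [[0,0,0,0],[0,0,0,0],[0,0,0,0]]
  ]
}}

```text
t: 2.67
position: [0.5603, 0.068, 0.2968]
tool_rot: [0.994, 0.113, -0.0, 0.0]
force: [-0.7, 0.3, 0.0]
finger_gap: 1.002
finger_force: 0.0
```

```bash
python3 look.py red .14;python3 look.py yellow .14
```

```text
tcp [560.3  68.  296.8] yaw 0.226 vel 0.007
red [614.5  69. ] 0.22 [35.9 65.8] [615.4  69.5 140. ] [329.4 131. ]
tcp [560.5  68.  296.8] yaw 0.226 vel 0.006
yellow [593.6 230.6] 0.05 [36.4 66.1] [594.9 230.6 140. ] [168.6 115.4]
```

Red measures the same from both cameras (614.5, 69, yaw 0.22), so I grasp it.

Request:
{"fn": "play_rows", "kwargs": {
  "targets": [
    [[5.4,0.1,-3,0],[5.4,0.1,-6,0],[5.4,0.1,-12,0],[5.4,0.1,-16,0],[5.4,0.1,-18,0],[5.4,0.1,-19.2,0],[5.4,0.1,-19.2,0],[5.4,0.1,-19.2,0]]
  ],
  "claw": 1,
  "grip_force": 30
}}

```text
t: 3.43
position: [0.6148, 0.0701, 0.1049]
tool_rot: [0.994, 0.114, -0.0, 0.0]
force: [0.4, 1.0, 1.2]
finger_gap: 1.001
finger_force: 0.0
```

Request:
{"fn": "play_rows", "kwargs": {
  "targets": [
    [[0,0,0,0],[0,0,0,0],[0,0,0,0],[0,0,0,0],[0,0,0,0],[0,0,0,0]]
  ],
  "claw": 0,
  "grip_force": 30
}}

```text
t: 3.93
position: [0.6152, 0.0709, 0.1057]
tool_rot: [0.993, 0.114, 0.001, 0.0]
force: [-0.1, -2.5, 4.0]
finger_gap: 0.68
finger_force: 30.0
```

Request:
{"fn": "play_rows", "kwargs": {
  "targets": [
    [[0,0,4,0],[0,0,8,0],[0,0,12,0],[-3,-3,15,-0.1],[-5,-6,16,-0.22],[-7,-10,16,-0.22],[-9,-14,16,-0.22],[-11,-18,16,-0.22]]
  ]
}}

```text
t: 4.6
position: [0.5096, -0.0969, 0.2652]
tool_rot: [1.0, 0.005, 0.0, -0.0]
force: [-0.1, -0.0, -2.9]
finger_gap: 0.683
finger_force: 30.0
```

Request:
{"fn": "play_rows", "kwargs": {
  "targets": [
    [[-2,-10.4,0,0],[-2,-10.4,0,0],[-2,-10.4,0,0],[-2,-10.4,0,0],[-2,-10.4,0,0],[-2,-10.4,0,0]]
  ]
}}

```text
t: 5.1
position: [0.4907, -0.1995, 0.2645]
tool_rot: [1.0, 0.004, -0.0, -0.0]
force: [-0.3, -0.3, -3.4]
finger_gap: 0.681
finger_force: 30.0
```

```bash
python3 look.py blue .04; python3 - <<'E'
from h import *
cv2.imwrite("pics/w2.png",get_image("wrist")[:,:,::-1])
E
```

```text
tcp [ 490.7 -199.5  264.5] yaw 0.008 vel 0.023
blue [ 597.6 -213.5] -0.036 [37.2 66.7] [ 598.6 -213.5   40. ] [331.3  80. ]
```

View pics/w2.png

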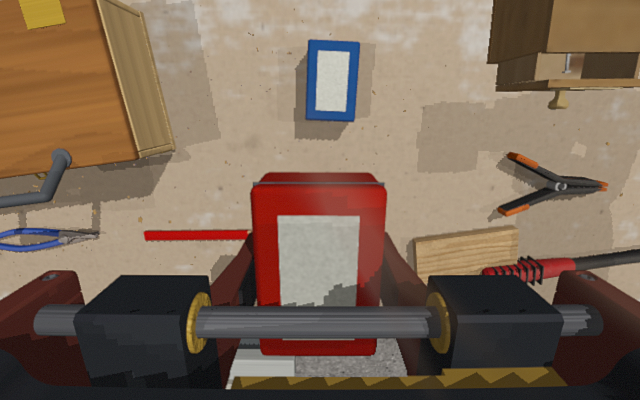

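Blue sits unobstructed at about (333,80), which gives (597.6, −213.5) and yaw −0.036. The red tin is centred in the fingers.

Request:
{"fn": "play_rows", "kwargs": {
  "targets": [
    [[4,-1.4,-3,-0.044],[8,-1.4,-6,-0.044],[10.7,-1.4,-10,-0.044],[10.7,-1.4,-14,-0.044],[10.7,-1.4,-17,-0.044],[10.7,-1.4,-18.4,-0.044],[10.7,-1.4,-18.4,-0.044],[10.7,-1.4,-18.4,-0.044]]
  ]
}}

```text
t: 5.87
position: [0.5977, -0.2126, 0.0799]
tool_rot: [1.0, -0.017, -0.001, -0.001]
force: [0.4, 0.0, -2.6]
finger_gap: 0.683
finger_force: 30.0
```

Request:
{"fn": "play_rows", "kwargs": {
  "targets": [
    [[0,0,0,0],[0,0,0,0]]
  ]
}}

```text
t: 6.03
position: [0.5998, -0.2143, 0.0835]
tool_rot: [1.0, -0.017, 0.002, 0.001]
force: [-0.7, 0.5, -2.4]
finger_gap: 0.681
finger_force: 30.0
```

Request:
{"fn": "play_rows", "kwargs": {
  "targets": [
    [[0,0,-1,0],[0,0,-2,0],[0,0,-2.8,0],[0,0,-3.0,0],[0,0,-3.2,0],[0,0,-3.2,0]]
  ]
}}

```text
t: 6.53
position: [0.5977, -0.2141, 0.0483]
tool_rot: [1.0, -0.018, -0.0, -0.0]
force: [0.3, 0.2, -2.8]
finger_gap: 0.679
finger_force: 30.0
```

Request:
{"fn": "play_rows", "kwargs": {
  "targets": [
    [[0,0,-0.1,0],[0,0,-0.2,0],[0,0,-0.2,0],[0,0,-0.2,0]]
  ]
}}

```text
t: 6.87
position: [0.5982, -0.2141, 0.0471]
tool_rot: [1.0, -0.018, 0.0, 0.0]
force: [-1.2, 0.3, -2.1]
finger_gap: 0.684
finger_force: 30.0
```

Request:
{"fn": "play_rows", "kwargs": {
  "targets": [
    [[0,0,-0.1,0],[0,0,-0.15,0],[0,0,-0.15,0],[0,0,-0.15,0]]
  ]
}}

```text
t: 7.2
position: [0.5982, -0.2141, 0.0458]
tool_rot: [1.0, -0.018, 0.0, 0.0]
force: [-0.8, -0.1, 0.5]
finger_gap: 0.682
finger_force: 30.0
```

Contact. I release, rise and look.

Request:
{"fn": "play_rows", "kwargs": {
  "targets": [
    [[0,0,0,0],[0,0,0,0],[0,0,0,0],[0,0,0,0],[0,0,0,0]]
  ],
  "claw": 1
}}

```text
t: 7.62
position: [0.5982, -0.2142, 0.0456]
tool_rot: [1.0, -0.018, 0.0, 0.0]
force: [0.3, -0.1, 0.3]
finger_gap: 0.991
finger_force: 0.0
```

Request:
{"fn": "play_rows", "kwargs": {
  "targets": [
    [[0,0,3,0],[0,0,7,0],[0,0,11,0],[-3,0,14,0],[-6,0,17,0],[-9,0,20,0],[-11,1,22,0],[-11,1,22,0]]
  ]
}}

```text
t: 8.28
position: [0.4865, -0.2039, 0.27]
tool_rot: [1.0, -0.018, 0.002, 0.001]
force: [1.3, -0.4, 1.1]
finger_gap: 0.999
finger_force: 0.0
```

Request:
{"fn": "play_rows", "kwargs": {
  "targets": [
    [[0,0,0,0],[0,0,0,0]]
  ]
}}

```text
t: 8.45
position: [0.4885, -0.2042, 0.2653]
tool_rot: [1.0, -0.018, 0.0, 0.0]
force: [0.8, -0.0, 0.2]
finger_gap: 1.002
finger_force: 0.0
```

```bash
python3 look.py red .08; python3 - <<'E'
from h import *
cv2.imwrite("pics/w3.png",get_image("wrist")[:220,150:500,::-1])
E
```

```text
tcp [ 488.5 -204.2  265.3] yaw -0.035 vel 0.036
red [ 596.3 -213.9] -0.045 [35.8 65.8] [ 597.4 -213.7   80. ] [323.8  75.7]
```

View pics/w3.png

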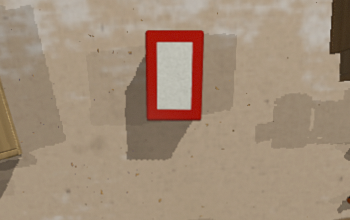

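Red sits over blue: (596.3, −213.9) against (597.6, −213.5), within about 1.5 mm, and blue is hidden underneath it. Next is yellow.

Request:
{"fn": "play_rows", "kwargs": {
  "targets": [
    [[1,4,1,0],[3,30,2,0.09],[4,33,2,0.09],[4,33,2,0.09],[4,33,2,0.09],[4,33,2,0.09],[4,33,2,0.09],[4,33,2,0.09]]
  ]
}}

```text
t: 9.22
position: [0.5281, 0.1274, 0.284]
tool_rot: [1.0, 0.028, -0.001, 0.0]
force: [0.8, -0.6, -0.2]
finger_gap: 0.999
finger_force: 0.0
```

Request:
{"fn": "play_rows", "kwargs": {
  "targets": [
    [[3,11.5,0,0],[3,11.5,0,0],[3,11.5,0,0],[3,11.5,0,0],[3,11.5,0,0],[3,11.5,0,0]]
  ]
}}

```text
t: 9.72
position: [0.5576, 0.24, 0.2837]
tool_rot: [1.0, 0.028, -0.001, 0.001]
force: [-0.0, 0.1, -0.3]
finger_gap: 0.999
finger_force: 0.0
```

```bash
python3 look.py yellow .14
```

```text
tcp [557.6 240.  283.7] yaw 0.056 vel 0.025
yellow [593.4 230.3] 0.049 [36.  65.3] [594.8 230.6 140. ] [329.9 149.6]
```

Request:
{"fn": "play_rows", "kwargs": {
  "targets": [
    [[3.6,-1,-3,0],[3.6,-1,-6,0],[3.6,-1,-10,0],[3.6,-1,-14,0],[3.6,-1,-16.5,0],[3.6,-1,-17.9,0],[3.6,-1,-17.9,0],[3.6,-1,-17.9,0]]
  ]
}}

```text
t: 10.43
position: [0.5944, 0.2293, 0.1068]
tool_rot: [1.0, 0.027, -0.0, 0.0]
force: [0.4, 0.0, 0.2]
finger_gap: 0.997
finger_force: 0.0
```

Request:
{"fn": "play_rows", "kwargs": {
  "targets": [
    [[0,0,0,0],[0,0,0,0],[0,0,0,0],[0,0,0,0],[0,0,0,0],[0,0,0,0]]
  ],
  "claw": 0,
  "grip_force": 30
}}

```text
t: 10.93
position: [0.5945, 0.2303, 0.1076]
tool_rot: [1.0, 0.027, 0.001, -0.0]
force: [-0.7, 0.3, 7.0]
finger_gap: 0.682
finger_force: 30.0
```

Request:
{"fn": "play_rows", "kwargs": {
  "targets": [
    [[0,0,4,0],[0,0,8,0],[0,0,12,0],[-2,-3,15,-0.03],[-4,-7,17,-0.06],[-6,-11,18,-0.09],[-8,-15,18,-0.09],[-9,-19,18,-0.09]]
  ]
}}

```text
t: 11.6
position: [0.508, 0.0565, 0.287]
tool_rot: [1.0, -0.017, 0.001, -0.0]
force: [1.2, -0.9, -2.4]
finger_gap: 0.683
finger_force: 30.0
```

Request:
{"fn": "play_rows", "kwargs": {
  "targets": [
    [[-2,-24.5,1,0],[-2,-24.5,1,0],[-2,-24.5,1,0],[-2,-24.5,1,0],[-2,-24.5,1,0],[-2,-24.5,1,0],[-2,-24.5,1,0],[-2,-24.5,1,0]]
  ]
}}

```text
t: 12.27
position: [0.489, -0.1894, 0.2958]
tool_rot: [1.0, -0.02, -0.0, -0.0]
force: [-0.2, 0.3, -1.7]
finger_gap: 0.686
finger_force: 30.0
```

Request:
{"fn": "play_rows", "kwargs": {
  "targets": [
    [[0,0,0,0],[0,0,0,0],[0,0,0,0]]
  ]
}}

```text
t: 12.52
position: [0.4896, -0.1864, 0.2959]
tool_rot: [1.0, -0.017, -0.0, -0.0]
force: [-0.1, -0.5, -2.0]
finger_gap: 0.68
finger_force: 30.0
```

```bash
sed -i 's/(0,0,640,400)/tuple(map(int,(sys.argv[3] if len(sys.argv)>3 else "0,0,640,400").split(",")))/' look.py; python3 look.py red .08 0,0,640,170; python3 - <<'E'
from h import *
o=get_obs();m=camera_model("wrist")
print(label(get_image("wrist"),m,"yellow",o["position"][2]-.0055+.04,(0,150,640,400)))
E
```

```text
tcp [ 489.6 -186.4  295.9] yaw -0.033 vel 0.004
red [ 596.8 -213.7] -0.04 [36.6 66.2] [ 597.5 -213.9   80. ] [339.2  78.6]
(array([ 499.3, -186.2]), np.float32(-0.041), array([35.5, 46.6]), array([ 502.2, -185.6,  330.5]), array([316.5, 255.1]))
```

Request:
{"fn": "play_rows", "kwargs": {
  "targets": [
    [[4,-2.7,0,0],[8,-2.7,-2,0],[10.8,-2.7,-6,0],[10.8,-2.7,-10,0],[10.8,-2.7,-14,0],[10.8,-2.7,-17,0],[10.8,-2.7,-18.1,0],[10.8,-2.7,-18.1,0]]
  ]
}}

```text
t: 13.28
position: [0.5954, -0.213, 0.1116]
tool_rot: [1.0, -0.017, -0.003, -0.001]
force: [-0.6, -0.1, -1.2]
finger_gap: 0.678
finger_force: 30.0
```

Request:
{"fn": "play_rows", "kwargs": {
  "targets": [
    [[0,0,-1,0],[0,0,-1.8,0],[0,0,-2.2,0],[0,0,-2.3,0],[0,0,-2.3,0],[0,0,-2.3,0]]
  ]
}}

```text
t: 13.78
position: [0.5981, -0.2149, 0.093]
tool_rot: [1.0, -0.018, 0.001, 0.0]
force: [0.1, 0.6, -1.7]
finger_gap: 0.683
finger_force: 30.0
```

Request:
{"fn": "play_rows", "kwargs": {
  "targets": [
    [[0,0,-0.1,0],[0,0,-0.2,0],[0,0,-0.2,0],[0,0,-0.2,0]]
  ]
}}

```text
t: 14.12
position: [0.5976, -0.2147, 0.0901]
tool_rot: [1.0, -0.018, 0.0, 0.0]
force: [0.5, -0.2, -2.8]
finger_gap: 0.681
finger_force: 30.0
```

Request:
{"fn": "play_rows", "kwargs": {
  "targets": [
    [[0,0,-0.1,0],[0,0,-0.2,0],[0,0,-0.2,0],[0,0,-0.2,0]]
  ]
}}

```text
t: 14.45
position: [0.5975, -0.2146, 0.0879]
tool_rot: [1.0, -0.018, -0.0, -0.0]
force: [-0.5, 0.0, -2.5]
finger_gap: 0.68
finger_force: 30.0
```

Request:
{"fn": "play_rows", "kwargs": {
  "targets": [
    [[0,0,-0.1,0],[0,0,-0.1,0],[0,0,-0.1,0]]
  ]
}}

```text
t: 14.7
position: [0.5976, -0.2147, 0.0876]
tool_rot: [1.0, -0.018, 0.0, 0.0]
force: [-2.2, 1.0, 4.9]
finger_gap: 0.683
finger_force: 30.0
```

Request:
{"fn": "play_rows", "kwargs": {
  "targets": [
    [[0,0,0,0],[0,0,0,0],[0,0,0,0],[0,0,0,0],[0,0,0,0]]
  ],
  "claw": 1
}}

```text
t: 15.12
position: [0.5976, -0.2147, 0.0869]
tool_rot: [1.0, -0.018, -0.0, -0.0]
force: [0.1, 0.6, -0.2]
finger_gap: 0.989
finger_force: 0.0
```

Request:
{"fn": "play_rows", "kwargs": {
  "targets": [
    [[0,0,3,0],[0,0,7,0],[0,0,11,0],[-3,0,14,0],[-6,0,17,0],[-9,0,20,0],[-11,2,21,0],[-11,3,21,0]]
  ]
}}

```text
t: 15.78
position: [0.4855, -0.1843, 0.3003]
tool_rot: [1.0, -0.018, 0.002, 0.001]
force: [0.8, -0.8, 0.5]
finger_gap: 1.006
finger_force: 0.0
```

Request:
{"fn": "play_rows", "kwargs": {
  "targets": [
    [[0,0,0,0],[0,0,0,0]]
  ]
}}

```text
t: 15.95
position: [0.4881, -0.1845, 0.2968]
tool_rot: [1.0, -0.017, 0.0, 0.0]
force: [0.4, 0.1, 0.2]
finger_gap: 0.999
finger_force: 0.0
```

```bash
python3 look.py yellow .12; python3 - <<'E'
from h import *
a=get_image("wrist")[:220,150:500,::-1];m=camera_model("side")
s=get_image("side");u,v=proj(m,[(.6,-.21,.06)])[0].astype(int);b=cv2.resize(s[v-45:v+45,u-60:u+60,::-1],(440,330),interpolation=2)
cv2.imwrite("pics/w4.png",np.hstack([cv2.copyMakeBorder(a,0,110,0,0,0),b]))
E
```

```text
tcp [ 488.1 -184.5  296.8] yaw -0.034 vel 0.032
yellow [ 596.4 -214.2] -0.035 [36.2 65.7] [ 597.4 -214.3  120. ] [343.8  73.8]
```

View pics/w4.png

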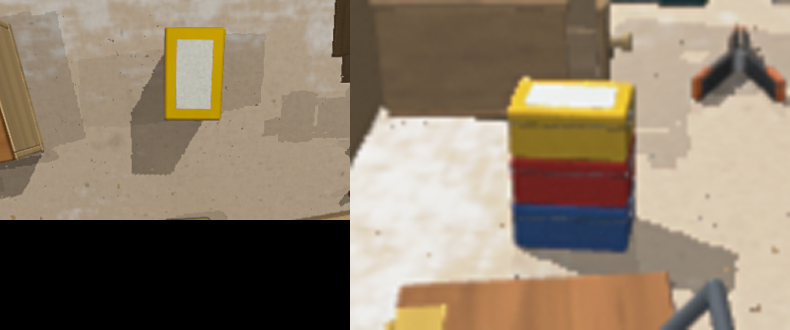

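The column is straight: yellow is at (596.4, −214.2) with yaw −0.035, and in the side view all three edges line up around (570,160). Now for a close look at the handle.

Request:
{"fn": "play_rows", "kwargs": {
  "targets": [
    [[-8,31.5,0,0],[-8,31.5,0,0],[-8,31.5,0,0],[-8,31.5,0,0],[-8,31.5,0,0],[-8,31.5,0,0],[-8,31.5,0,0],[-8,31.5,0,0]]
  ]
}}

```text
t: 16.77
position: [0.4071, 0.1326, 0.2964]
tool_rot: [1.0, -0.017, -0.001, 0.0]
force: [0.6, -0.3, 0.3]
finger_gap: 1.002
finger_force: 0.0
```

Request:
{"fn": "play_rows", "kwargs": {
  "targets": [
    [[0,0,0,0],[0,0,0,0],[0,0,0,0]]
  ]
}}

```text
t: 17.02
position: [0.408, 0.1301, 0.2964]
tool_rot: [1.0, -0.017, -0.001, 0.0]
force: [-0.3, -0.1, -0.2]
finger_gap: 1.0
finger_force: 0.0
```

```bash
python3 - <<'E'
from h import *
o=get_obs();m=camera_model("wrist");im=get_image("wrist")
print(o["position"]);cv2.imwrite("pics/w5.png",im[:,:,::-1]);np.save("w5.npy",im)
np.save("w5T.npy",m["T"])
print(proj(m,[(.474,.131,.136),(.466,.193,.136),(.481,.069,.136)]))
E
```

```text
[0.4079933  0.13009291 0.2964352 ]
[[315.17744731 118.54030277]
 [254.89221849 128.87494042]
 [376.50983437 109.22680739]]
```

View pics/w5.png

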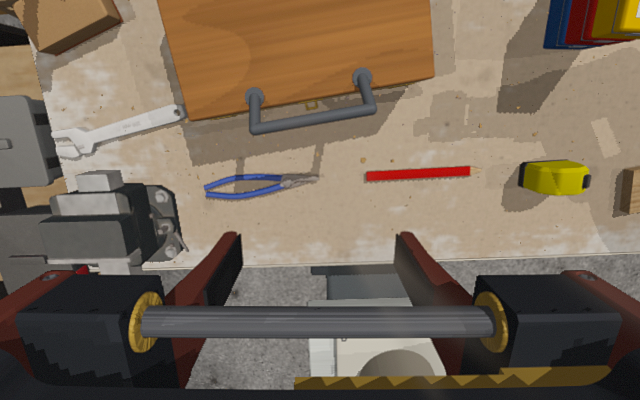

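The bar runs from about (253,127.5) to (373,107), within 2 px of the prediction, so its middle is at (0.475, 0.133) and the chest yaw is about 0.125. I turn the gripper across the bar, then descend.

Request:
{"fn": "play_rows", "kwargs": {
  "targets": [
    [[1,0,0,0.12],[2,0,0,0.24],[3,0,0,0.36],[4,0,0,0.48],[5,0,0,0.6],[6,0,0,0.72],[6.7,0.3,0,0.84],[6.7,0.3,0,0.96]]
  ],
  "claw": 0.5
}}

```text
t: 17.73
position: [0.4766, 0.1317, 0.2967]
tool_rot: [0.894, 0.447, 0.0, 0.0]
force: [0.5, -0.8, 0.0]
finger_gap: 0.498
finger_force: 0.0
```

Request:
{"fn": "play_rows", "kwargs": {
  "targets": [
    [[0,0,0,0.12],[0,0,0,0.24],[0,0,0,0.36],[0,0,0,0.48],[0,0,0,0.6],[0,0,0,0.72],[0,0,0,0.77],[0,0,0,0.77]]
  ]
}}

```text
t: 18.4
position: [0.4752, 0.1316, 0.2967]
tool_rot: [0.662, 0.749, -0.0, -0.0]
force: [-0.2, -0.2, -0.5]
finger_gap: 0.501
finger_force: 0.0
```

Request:
{"fn": "play_rows", "kwargs": {
  "targets": [
    [[0,0,0,0],[0,0,0,0],[0,0,0,0]]
  ]
}}

```text
t: 18.65
position: [0.4748, 0.1327, 0.2969]
tool_rot: [0.663, 0.749, -0.0, -0.0]
force: [-0.2, 0.2, -0.7]
finger_gap: 0.5
finger_force: 0.0
```

```bash
python3 - <<'E'
from h import *
o=get_obs();q=o["tool_rot"];print(o["position"],2*np.arctan2(q[1],q[0]),o["joint_pos"])
m=dict(camera_model("wrist"));m["T"]=np.load("w5T.npy")
P=cast(m,[(253,127.5),(373,107)],.136);print(P,P.mean(0),np.linalg.norm(P[0]-P[1]));d=P[0]-P[1];print(np.arctan2(-d[0],d[1]))
E
```

```text
[0.47478804 0.13274435 0.29694573] 1.6925766306302596 [ 2.48528445e-01  1.39836007e-01  1.83866935e+00 -7.56973966e-05
  1.16327121e+00  1.26778149e-01]
[[0.46744568 0.19480942 0.136     ]
 [0.48327295 0.07256357 0.136     ]] [0.47535932 0.13368649 0.136     ] 0.123266173012781
0.12875462031407406
```

Agreement is within 1 mm, so I descend 18 cm to z = 0.117.

Request:
{"fn": "play_rows", "kwargs": {
  "targets": [
    [[0.1,0.1,-4,0],[0.1,0.1,-8,0],[0.1,0.1,-12,0],[0.1,0.1,-15,0],[0.1,0.1,-17,0],[0.1,0.1,-18,0],[0.1,0.1,-18,0],[0.1,0.1,-18,0]]
  ]
}}

```text
t: 19.32
position: [0.476, 0.1344, 0.1174]
tool_rot: [0.662, 0.749, 0.0, -0.0]
force: [-0.5, 0.1, 0.9]
finger_gap: 0.501
finger_force: 0.0
```

Request:
{"fn": "play_rows", "kwargs": {
  "targets": [
    [[0,0,0,0],[0,0,0,0],[0,0,0,0],[0,0,0,0],[0,0,0,0],[0,0,0,0],[0,0,0,0],[0,0,0,0]]
  ],
  "claw": 0,
  "grip_force": 40
}}

```text
t: 19.98
position: [0.475, 0.1343, 0.1175]
tool_rot: [0.662, 0.75, -0.0, -0.0]
force: [-3.1, 0.3, 6.1]
finger_gap: 0.125
finger_force: 40.0
```

Firmly gripped: a gap of 0.125 is about 11 mm, against the 12 mm bar. I lift along the hinge arc.

Request:
{"fn": "play_rows", "kwargs": {
  "targets": [
    [[0.26,0.03,0.94,0],[0.57,0.07,1.87,0],[0.92,0.12,2.79,0],[1.32,0.17,3.68,0],[1.77,0.22,4.55,0],[2.25,0.28,5.4,0],[2.78,0.35,6.22,0],[3.34,0.42,7.02,0]]
  ]
}}

```text
t: 20.65
position: [0.5072, 0.1385, 0.188]
tool_rot: [0.662, 0.749, -0.002, -0.002]
force: [-8.0, 3.1, 0.9]
finger_gap: 0.128
finger_force: 40.0
```

Request:
{"fn": "play_rows", "kwargs": {
  "targets": [
    [[0,0,0,0],[0,0,0,0]]
  ]
}}

```text
t: 20.82
position: [0.5074, 0.1386, 0.1884]
tool_rot: [0.662, 0.749, -0.001, -0.001]
force: [-11.3, 0.3, 4.6]
finger_gap: 0.128
finger_force: 40.0
```

Request:
{"fn": "play_rows", "kwargs": {
  "targets": [
    [[0.6,0.08,0.77,0],[1.25,0.16,1.5,0],[1.92,0.24,2.2,0],[2.64,0.33,2.87,0],[3.38,0.43,3.5,0],[4.16,0.52,4.09,0],[5.0,0.63,4.6,0],[5.55,0.7,5.01,0]]
  ]
}}

```text
t: 21.48
position: [0.5641, 0.1459, 0.2402]
tool_rot: [0.662, 0.75, -0.0, -0.001]
force: [-6.9, 1.9, 4.7]
finger_gap: 0.127
finger_force: 40.0
```

Request:
{"fn": "play_rows", "kwargs": {
  "targets": [
    [[0,0,0,0],[0,0,0,0],[0,0,0,0],[0,0,0,0]]
  ]
}}

```text
t: 21.82
position: [0.5641, 0.1459, 0.24]
tool_rot: [0.662, 0.75, 0.0, -0.0]
force: [-10.7, 0.9, 12.4]
finger_gap: 0.124
finger_force: 40.0
```

```bash
python3 - <<'E'
from h import *
o=get_obs();print(o["position"],o["force"],o["moment"])
s=get_image("side");t=get_image("top")
cv2.imwrite("pics/f.png",np.hstack([cv2.resize(s[150:360,170:430,::-1],(400,323),interpolation=2),cv2.resize(t[100:240,150:410,::-1],(400,215),interpolation=2)if 0 else cv2.copyMakeBorder(cv2.resize(t[100:240,150:410,::-1],(400,215),interpolation=2),0,108,0,0,0)]))
cv2.imwrite("pics/side_full.png",s[:,:,::-1])
E
```

```text
[0.56407934 0.14587127 0.24000607] [-10.68902828   0.9348718   12.350029  ] [-6.80086547e-04  1.70647563e+00  1.02001105e-01]
```

View pics/f.png

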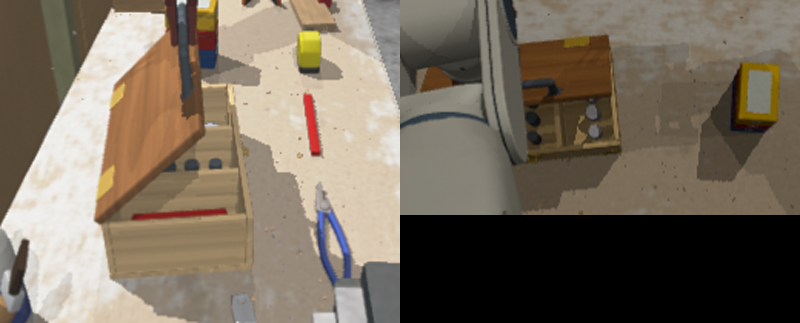

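The side view shows the lid raised, with its near hinge corner at about (97,220) and its near front corner at about (203,132) in the crop. The column, pencil, tape and cutters look untouched. I check the angle by casting those corners onto the lid's end plane.

```bash
python3 - <<'E'
from h import *
m=camera_model("side");T=np.array(m["T"]);K,D=KD(m)
y=.127;ex=np.array([np.cos(y),np.sin(y),0]);ey=np.array([-np.sin(y),np.cos(y),0])
c=np.array([.475,.1337,0])+.105*ex
px=np.array([(97,220),(203,132),(185,37),(120,80)])/1.538+(170,150)
n=cv2.undistortPoints(px.reshape(-1,1,2),K,D)[:,0];d=np.c_[n,np.ones(4)]@T[:3,:3].T;o=T[:3,3]
R=[]
for i in range(2):
    t=((c+.14*ey-o)@ey)/(d[i]@ey);P=o+t*d[i];R.append([(P-c)@ex,P[2]])
R=np.array(R)*1000;print(R);v=R[1]-R[0];print(np.hypot(*v),np.degrees(np.arctan2(v[1],-v[0])))
for th in (43,45,47):
    t=np.radians(th);f=np.array([-np.cos(t),np.sin(t)]);u=np.array([np.sin(t),np.cos(t)])
    Q=[np.array([85,88])+a*f+b*u for a,b in((170,12),(170,0),(0,0),(0,12))]
    p=proj(m,[c+.14*ey+q[0]/1000*ex+np.array([0,0,q[1]/1000]) for q in Q]);print(th,np.round((p-(170,150))*1.538,0).tolist())
E
```

```text
[[ 86.88318198  95.58405184]
 [-32.70753915 210.17708121]]
165.630622038052 43.77744213334415
43 [[201.0, 130.0], [210.0, 137.0], [100.0, 225.0], [91.0, 220.0]]
45 [[197.0, 127.0], [206.0, 133.0], [100.0, 225.0], [91.0, 220.0]]
47 [[192.0, 124.0], [201.0, 130.0], [100.0, 225.0], [91.0, 220.0]]
```

The picked corners match the 45° projection to within a pixel or two of the source image, and the kinematics give about 45.3°. I hold to check it is steady and take one last zoomed check with the 45° outline drawn on.

Request:
{"fn": "play_rows", "kwargs": {
  "targets": [
    [[0,0,0,0],[0,0,0,0],[0,0,0,0],[0,0,0,0],[0,0,0,0],[0,0,0,0]]
  ]
}}

```text
t: 22.42
position: [0.564, 0.1459, 0.24]
tool_rot: [0.662, 0.75, 0.0, -0.0]
force: [-10.1, 1.3, 12.5]
finger_gap: 0.129
finger_force: 40.0
```

```bash
python3 - <<'E'
from h import *
m=camera_model("side");im=get_image("side")
y=.127;ex=np.array([np.cos(y),np.sin(y),0]);ey=np.array([-np.sin(y),np.cos(y),0]);c=np.array([.475,.1337,0])+.105*ex
a=cv2.resize(im[150:310,220:340,::-1],None,fx=3.3,fy=3.3,interpolation=2);b=a.copy();t=np.radians(45)
f=np.array([-np.cos(t),np.sin(t)]);u=np.array([np.sin(t),np.cos(t)])
Q=[np.array([85,88])+i*f+j*u for i,j in((170,12),(170,0),(0,0),(0,12))]
p=(proj(m,[c+.14*ey+q[0]/1000*ex+np.array([0,0,q[1]/1000]) for q in Q])-(220,150)+.5)*3.3
cv2.polylines(b,[p.astype(np.int32)],True,(255,0,255),1)
cv2.imwrite("pics/g.png",np.hstack([a,b]))
E
```

```text
(no output)
```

View pics/g.png

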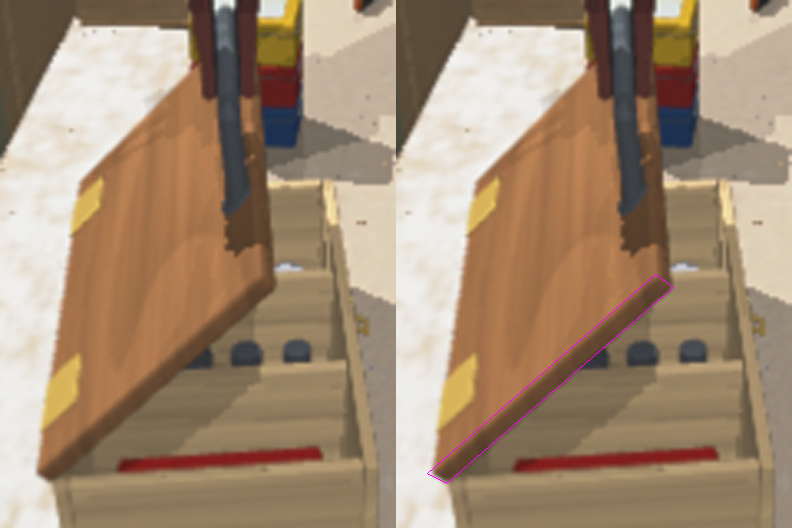

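The 45° outline lies along the lid's edge from (437,475) to (662,283), the column is standing and the arm is steady, so I hand the job in.

```bash
python3 -c "from plant import *;print(finish_job())"
```

```text
the job is handed in; nothing more can be done
None
```

The red and yellow tins are stacked straight on the blue one (yellow on top, centres within about 1.5 mm), and the lid is held steady by its handle at about 45°; the job is handed in at about 22 s.

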